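# Fit the axle of the pricking roller

### The arm

A 7-joint arm with a two-finger parallel gripper is mounted at the origin on the work surface. World frame = base frame: x ahead of the robot, y to its left, z up, the work surface at z = 0. Lengths are in m, angles in degrees, forces in N, time in s.
With the tool pointing down it reaches from about 0.425 to 0.875 m from the base axis. Payload 4.7 kg.
Tool frame: the origin (TCP) lies on the centre line of the jaws, within the pads' length; the fingertips stand 8 mm ahead of it and the grasp point (between the pads) lies 11 mm behind it; z points along the fingers, x is the direction in which the jaws open and shut, and the axes are right-handed (so a half turn about z gives the same grasp; the last joint's range is limited). The gripper opens to 87 mm and grips with 3 to 60 N. Pads are 19 mm wide; open, the fingers measure 117 mm over their backs; the gripper's body (75 mm by 190 mm) begins 51 mm behind the grasp point.
Start: joints at [65.38, 18.392, -4.016, 83.108, 1.295, 78.541, -3.26], TCP at [0.279, -0.587, 0.231] pointing down, gripper open.
Joint ranges: [-163.93, 163.93], [-17.29, 119.83], [-79.2, 71.16], [3.27, 140.29], [-89.18, 269.18], [5.43, 117.66], [-154.24, 154.24]. Speed limits (degrees/s): [147.25, 147.25, 180, 180, 180, 180, 180].

### API

Orientations are given as [roll, pitch, yaw] about the fixed x, y, z axes, in that order (R = Rz(yaw) Ry(pitch) Rx(roll)).
In Python, from cell import telemetry, read_camera, get_calibration, sign_off gives the robot as it stands. The module is installed in compiled form; this text tells all that it offers.
- The arm moves only by the tool carry_out, never from a script. Its arguments are lists of equal length, an entry for each row: "translation": the shift along the tool's x, y, z in cm, a list of three; "turn": the turn about the tool's z in rad; "gripper": the opening, from 0 (shut) to 1 (fully open). In form: {"translation": [[dx, dy, dz], ...], "turn": [turn, ...], "gripper": [gripper, ...]}. A call has 1 to 5 rows; each row is the pose to reach, as a shift and turn from the pose commanded when the call began, along the tool's axes at that moment; what a row does not reach only later rows make up. A row lasts 1/8 s, in which the tool goes at most 62.5 mm and 10.7 degrees, less where a joint would pass 70% of its speed; a pose out of reach is approached as far as the arm can. A call with a gripper value outside its range is refused whole. The fingers move at their own pace and stop on an object; "squeeze" is the grip in N (left out, the last holds). Time passes only in rows, so rows that repeat a pose let the fingers close. It gives the time, the measured TCP pose, the force and the opening at its end, in the units of the state.
- telemetry.get_obs(): the state, without advancing time (a new reading comes with each control period).
- read_camera(name): name is "scene" or "top"; returns the picture (400x640x3 uint8, red, green, blue); there is no depth.
- get_calibration(name): a dict with "fx", "fy", "cx", "cy" (pixels), "k1" (the pictures are not rectified: a ray, as slopes to the right and down, at radius r is drawn at 1 + k1 r^2 times it, then the intrinsics apply), "R" (3x3) and "t" (3): a world point X has camera coordinates R X + t. Camera axes: x right, y down, z forward; pixel columns grow to the right and rows downward; lengths in m; the calibration is good to about 2 mm. A picture is of the moment at which its call begins. get_calibration takes no time and is no camera call.
- sign_off(): hands the job in, once; it reports no verdict.
The state is a dict: "time_s": time; "qpos": joint angles; "joint_velocities": joint speeds; "effort": joint torques, N m; "tool_pos": TCP position; "tool_rot": TCP orientation; "force": force on the tool from outside, world axes, zero at the start; "wrist_torque": the same for the moment, N m; "grip_width": finger opening in m.
Only numpy, scipy, OpenCV 4.12 (cv2) and the standard library are available. Lean on these libraries where they do the work, as an engineer would, in place of code of your own. Each camera call takes 0.05 s, during which the arm holds its last target.

### The job

Thread the steel axle through the roller stand on the tile bench: in through one cheek, through the studded roller and out through the other cheek, until the axle's collar is fully home against the cheek. Then let go of it and leave the other things on the bench where they are.

Things in the scene. Friction and masses are not known exactly. Their poses are not given: they have to be found in the camera images.
- stand_foot (a point): The fixed roller stand: centre of its footprint, on the bench top. Its y axis is level and parallel to the axis of the bores, which lies in this frame's plane x = 0; z up. Dark steel plinth, 130 x 170 x 12 mm, with a 70 x 128 mm block up to 40 mm high, carrying an aluminium yoke: two upright cheeks with the roller between them. Both sides are alike: the axle may go in from either.
- cheek_foot_a (a point): Bench-level point straight below the middle of the cheek at the stand's y = -52 mm. Cheek: upright plate 60 mm wide (x), 14 mm thick (stand y -59 to -45 mm), with a through bore of 17.5 mm diameter at x = 0, its centre exactly 24 mm below the cheek's flat top edge. The two cheeks' bores are coaxial and level.
- cheek_foot_b (a point): The same for the cheek at y = +52 mm (stand y +45 to +59 mm). HEIGHT NOT GIVEN: the yoke is height-adjustable, locked rigidly where the last user left it. Both cheeks' tops are at the same height, 130 to 152 mm above the bench (bore axis 106 to 128 mm). Find it by touching a cheek's top edge, or by camera.
- roller_foot (a point): On the stand's centre line, 40 mm above the bench, below the roller: wooden, studded, 52 mm diameter, 80 mm long (stand y -40 to +40 mm), bore 19 mm. It cannot get out, turn or slide along, but sags: its bore lies 3 mm below the cheeks' bore axis. It rises freely, up to 6 mm (weight about 2.5 N), as the axle's tapered nose enters.
- axle_center (a point): The loose axle, 200 mm long, 0.2 to 0.4 kg: half-way along it, on its axis. Its y axis runs along it towards the nose. Along y: wooden handle, 20 mm diameter, -100 to -58 mm; steel collar, 30 mm diameter, -58 to -50; steel shaft, 16 mm diameter, -50 to +84; nose tapering to 8 mm diameter, +84 to +100. At the start it lies level, nose roughly to world +y, axis 51 mm above the bench.
- axle_nose (a point): The small end of the axle's nose, on its axis, 100 mm from its centre. At the start the axle lies in two V-blocks (10 mm thick, 50 mm wide, at the axle's y = -42 and +60 mm, rising to 59 mm above the bench) on a fixed wooden rest, board 10 mm thick. Lift it straight up out of them.
- axle_collar (a point): On the axle's axis, at the collar's face that comes against the cheek, 50 mm from the centre towards the handle.
- axle_handle (a point): On the axle's axis, in the middle of the handle's length, 79 mm from the centre away from the nose. The axle balances at its centre (axle_center); lifted by the handle alone it may droop in the fingers, even when gripped hard. Let go with its nose about 20 mm beyond the stand's middle, cheek and roller hold it nearly level, so that it can be regrasped by the handle.
- axle: The same axle; its origin and axes are those of axle_center.
- tile_bat: Bystander: loose plaster slab with a dotted clay tile on it, 150 x 150 x 32 mm; point under its centre.
- tile_bat2: Bystander: loose smaller plaster slab with a dotted clay tile, 120 x 120 x 32 mm; point under its centre.
- slip_jar: Bystander: loose closed white jar, 72 mm diameter, 90 mm tall; point under its centre.
- bowl: Bystander: loose steel bowl, 110 mm diameter, 50 mm tall; point under its centre.
- scraper: Bystander: loose flat scraper with a handle, lying on the bench.
- slip_brush: Bystander: loose brush, lying on the bench.
- batten: Bystander: loose wooden batten, 160 x 30 x 10 mm; point under its centre.
Not all that is in view belongs to the job. Leave any yellow look-alike of the part that bears stand_foot alone.

How it is judged (in metres and radians):
On the way, in this order (a step that is already met when the one before it is completed fails the run):
1. the nose has passed through the first cheek, but not yet through the second (x of axle_nose in the frame of stand_foot between -0.005 and 0.005 m and z of axle_nose in the frame of stand_foot between 0.102 and 0.132 m and x of axle_collar in the frame of stand_foot between -0.005 and 0.005 m and z of axle_collar in the frame of stand_foot between 0.102 and 0.132 m and angle between the y axis of axle_center and the y axis of stand_foot, either way round below 0.08 rad and y of axle_nose in the frame of stand_foot between -0.04 and 0.04 m), for 0.05 s.
2. the nose has come out through the second cheek (x of axle_nose in the frame of stand_foot between -0.005 and 0.005 m and z of axle_nose in the frame of stand_foot between 0.102 and 0.132 m and x of axle_collar in the frame of stand_foot between -0.005 and 0.005 m and z of axle_collar in the frame of stand_foot between 0.102 and 0.132 m and angle between the y axis of axle_center and the y axis of stand_foot, either way round below 0.08 rad and (y of axle_nose in the frame of stand_foot above 0.062 m or y of axle_nose in the frame of stand_foot below -0.062 m)), for 0.05 s.
At the end, for the whole second after the job is handed in: The axle lies through both cheeks and the roller, parallel to the bore axis (within 4.5 degrees) and within 5 mm of it sideways, its collar no more than 4 mm off the outer face of the cheek it entered by and its nose out beyond the other cheek; it is released and at rest (x of axle_nose in the frame of stand_foot between -0.005 and 0.005 m and z of axle_nose in the frame of stand_foot between 0.102 and 0.132 m and x of axle_collar in the frame of stand_foot between -0.005 and 0.005 m and z of axle_collar in the frame of stand_foot between 0.102 and 0.132 m and angle between the y axis of axle_center and the y axis of stand_foot, either way round below 0.08 rad and ((y of axle_collar in the frame of stand_foot between -0.063 and -0.055 m and y of axle_nose in the frame of stand_foot between 0.085 and 0.097 m) or (y of axle_collar in the frame of stand_foot between 0.055 and 0.063 m and y of axle_nose in the frame of stand_foot between -0.097 and -0.085 m)) and linear speed of axle below 0.02 m/s); the robot touches nothing.
It fails at once if a bystander has been moved more than 30 mm (distance of any of tile_bat, tile_bat2, slip_jar, bowl, scraper, slip_brush, batten from where it was at the start of the episode above 0.03 m).
It also fails if it takes over 64 s, if anything falls off the work surface, if the arm or the gripper's body presses on something with over 40 N, if the wrist force passes 120 N, or if a joint passes its speed limit or range.

## Working session

There is one attempt and no reset: what is moved stays moved. The work goes in short steps, Python scripts to look and compute and a tool call to move; the robot and the scene stay as the last step left them, time stands still between calls to the robot, and variables do not carry over. Pictures are saved under pics/ and viewed, and the job is handed in when it is done.

Besides the shell and the picture viewer there is one more tool, called after "Request:" by a JSON object that holds its "name" and its "arguments". carry_out: Moves the arm, as the interface text tells. Its arguments: {"type":"object","properties":{"translation":{"type":"array","items":{"type":"array","items":{"type":"number"}}},"turn":{"type":"array","items":{"type":"number"}},"gripper":{"type":"array","items":{"type":"number"}},"squeeze":{"type":"number"}},"required":["translation","turn","gripper"]}

```bash
ls; mkdir -p pics; python3 - <<'E'
from cell import *
import cv2,numpy as np
print(telemetry.get_obs())
for n in("scene","top"):
    im=read_camera(n); cv2.imwrite(f"pics/{n}0.png",im[:,:,::-1]); print(n,get_calibration(n))
E
```

```text
pics
{'time_s': 0.0, 'qpos': array([65.37989288, 18.43772025, -4.01421762, 83.17386129,  1.29577614,
       78.54032643, -3.26345434]), 'joint_velocities': array([ 0.0231648 ,  0.05811766, -0.06411785,  0.0836823 ,  0.0232648 ,
        0.06420451, -0.03469998]), 'effort': array([-6.98691438e-04, -4.91292787e+01, -4.04252177e-01, -3.12521267e+01,
       -6.40344224e-02,  4.39421413e-02,  1.56615042e-04]), 'tool_pos': array([ 0.27880594, -0.58658549,  0.22948562]), 'tool_rot': array([ 1.79993117e+02,  1.06629182e-01, -6.45747190e+01]), 'force': array([ 0.01273979,  0.531951  , -0.99904224]), 'wrist_torque': array([ 0.00562796, -0.02098148, -0.05220869]), 'grip_width': 0.08718843295825193}
scene {'fx': 407.60490800362055, 'fy': 407.60490800362055, 'cx': 311.90209139367715, 'cy': 202.32519388778303, 'k1': -0.0827041241306145, 'R': array([[ 0.75753703,  0.65268459, -0.01185209],
       [ 0.39687244, -0.4748926 , -0.78547393],
       [-0.5182952 ,  0.59032182, -0.61878125]]), 't': array([-0.45468248, -0.14084173,  1.38957921])}
top {'fx': 430.99379508310625, 'fy': 430.99379508310625, 'cx': 315.8487075079799, 'cy': 208.43622209035266, 'k1': -0.04726597825000836, 'R': array([[ 9.68721653e-03, -9.99952996e-01, -4.04340257e-04],
       [-9.90499652e-01, -9.54016405e-03, -1.37183905e-01],
       [ 1.37173599e-01,  1.72942908e-03, -9.90545513e-01]]), 't': array([0.05202782, 0.54799229, 1.11848147])}
```

View pics/scene0.png

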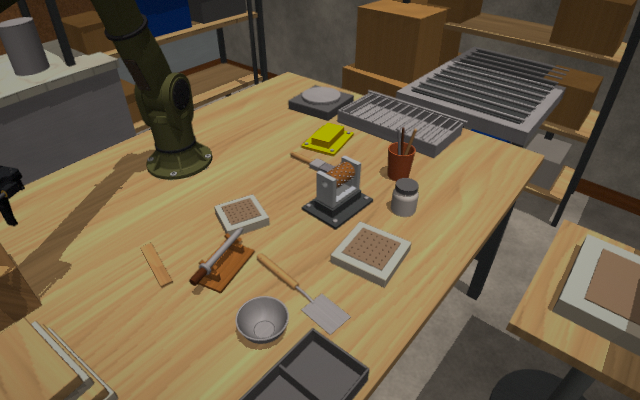

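View pics/top0.png

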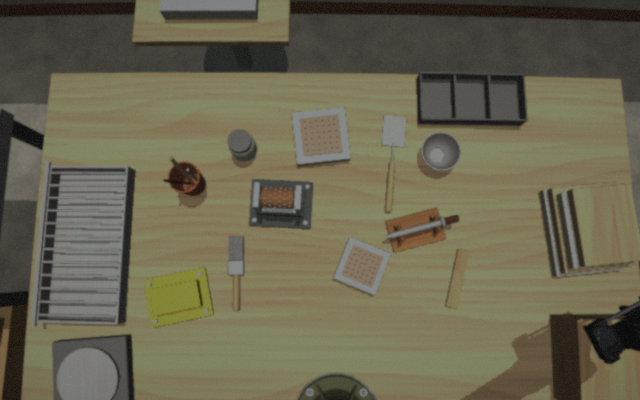

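The top picture shows the dark stand at about (281,204) and the yellow look-alike at (180,297). The stand with the dark plinth, aluminium cheeks and studded roller fits the description. The axle lies on the orange rest, with its dark handle at (452,219) and its nose at about (388,238). I'll confirm both in enlarged crops.

```bash
python3 - <<'E'
import cv2,numpy as np
t=cv2.imread("pics/top0.png");s=cv2.imread("pics/scene0.png")
g=lambda c,f:cv2.resize(c,None,fx=f,fy=f,interpolation=cv2.INTER_CUBIC)
a=g(t[170:240,240:325],4.5);b=g(t[200:260,375:470],4.5)
h=max(a.shape[0],b.shape[0]);p=lambda i:cv2.copyMakeBorder(i,0,h-i.shape[0],0,0,0)
cv2.imwrite("pics/topc.png",cv2.convertScaleAbs(np.hstack([p(a),p(b)[:,:417]]),alpha=1.6))
a=g(s[145:230,295:380],4.6);b=g(s[220:300,180:265],4.6)
h=max(a.shape[0],b.shape[0])
cv2.imwrite("pics/scenec.png",cv2.convertScaleAbs(np.hstack([p(a),p(b)]),alpha=1.4))
E
```

```text
(no output)
```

View pics/topc.png

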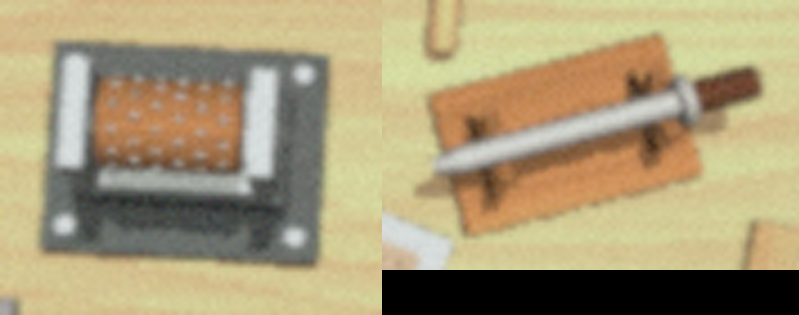

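View pics/scenec.png

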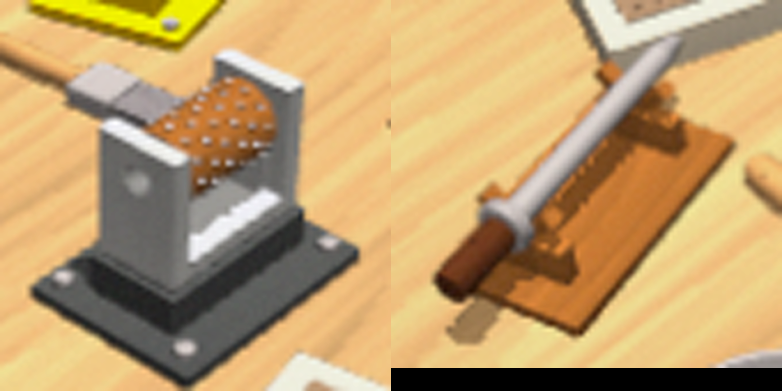

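```bash
cat > h.py <<'E'
import cv2,numpy as np
from cell import get_calibration
def ray(n,uv):
    c=get_calibration(n);p=np.array([(uv[0]-c['cx'])/c['fx'],(uv[1]-c['cy'])/c['fy']])
    q=p.copy()
    for _ in range(20): q=p/(1+c['k1']*(q@q))
    R=np.array(c['R']);t=np.array(c['t']);d=R.T@np.r_[q,1];return -R.T@t,d/np.linalg.norm(d)
def onz(n,uv,z):
    o,d=ray(n,uv);return o+d*(z-o[2])/d[2]
def proj(n,X):
    c=get_calibration(n);p=np.array(c['R'])@X+np.array(c['t']);q=p[:2]/p[2];q=q*(1+c['k1']*(q@q))
    return np.array([c['fx']*q[0]+c['cx'],c['fy']*q[1]+c['cy']])
def tri(uva,uvb,a='scene',b='top'):
    o1,d1=ray(a,uva);o2,d2=ray(b,uvb)
    s=np.linalg.lstsq(np.c_[d1,-d2],o2-o1,rcond=None)[0]
    p=o1+s[0]*d1;q=o2+s[1]*d2;return (p+q)/2,np.linalg.norm(p-q)
E
python3 - <<'E'
from h import *
t=cv2.imread("pics/top0.png");hsv=cv2.cvtColor(t,cv2.COLOR_BGR2HSV)
# plinth: include everything not wood/ in roi -> dark gray
roi=np.zeros(t.shape[:2],np.uint8);roi[172:236,242:320]=1
m=((hsv[...,1]<70)&(roi>0)).astype(np.uint8)
m=cv2.morphologyEx(m,cv2.MORPH_CLOSE,np.ones((5,5)))
c=max(cv2.findContours(m,0,1)[0],key=cv2.contourArea);r=cv2.minAreaRect(c)
bx=cv2.boxPoints(r);print("plinth rect",r,bx.round(1).tolist())
P=np.array([onz('top',b,0.012) for b in bx]);print(P.round(4),P.mean(0).round(4))
for i in range(4):
    d=P[(i+1)%4]-P[i];print(np.linalg.norm(d).round(4),np.degrees(np.arctan2(d[1],d[0])).round(2))
# bright cheek tops
g=t.max(2)
for x0,x1 in((245,264),(290,306)):
    mm=np.zeros_like(m);mm[178:216,x0:x1]=((hsv[178:216,x0:x1,1]<60)&(g[178:216,x0:x1]>120))
    c=max(cv2.findContours(mm,0,1)[0],key=cv2.contourArea);r=cv2.minAreaRect(c);print("cheek",r)
    for z in(.130,.141,.152):print(z,onz('top',r[0],z).round(4))
# axle: gray & handle
roi[:]=0;roi[205:250,378:465]=1
hue=hsv[...,0]
m1=((hsv[...,1]<75)&(g>110)&(roi>0)).astype(np.uint8)
c=max(cv2.findContours(m1,0,1)[0],key=cv2.contourArea);print("shaft",cv2.minAreaRect(c),c.reshape(-1,2)[:,0].min(),c.reshape(-1,2)[:,0].max())
print(cv2.fitLine(c,cv2.DIST_HUBER,0,.01,.01).ravel())
E
```

```text
plinth rect ((280.76519775390625, 203.46133422851562), (77.68195343017578, 47.513187408447266), 3.012787342071533) [[240.6999969482422, 225.10000610351562], [243.1999969482422, 177.6999969482422], [320.79998779296875, 181.8000030517578], [318.29998779296875, 229.1999969482422]]
[[0.503  0.2622 0.012 ]
 [0.6352 0.2597 0.012 ]
 [0.6256 0.0444 0.012 ]
 [0.4939 0.0501 0.012 ]] [0.5644 0.1541 0.012 ]
0.1323 -1.07
0.2156 -92.55
0.1319 177.51
0.2123 87.55
cheek ((255.71066284179688, 194.05075073242188), (4.274823188781738, 24.08150291442871), 4.085616588592529)
0.13 [0.5693 0.2067 0.13  ]
0.141 [0.5674 0.2051 0.141 ]
0.152 [0.5655 0.2035 0.152 ]
cheek ((297.5, 197.0), (22.0, 5.0), 90.0)
0.13 [0.5628 0.1029 0.13  ]
0.141 [0.561  0.1024 0.141 ]
0.152 [0.5592 0.1019 0.152 ]
shaft ((421.0, 212.5), (15.0, 86.0), 90.0) 378 464
[ 9.966000e-01 -8.239255e-02  4.227143e+02  2.083276e+02]
```

```bash
python3 - <<'E'
from h import *
t=cv2.imread("pics/top0.png");hsv=cv2.cvtColor(t,cv2.COLOR_BGR2HSV).astype(int)
print("wood",hsv[175:178,245:255].mean((0,1)),"plinth",hsv[222,255:290:6].tolist())
print("shaft",hsv[231,410:416].tolist(),"handle",hsv[219,448:456:2].tolist(),"rest",hsv[242,400:410:3].tolist())
H,S,V=hsv[...,0],hsv[...,1],hsv[...,2]
def line_hull(m,nm,z):
    m=m.astype(np.uint8);c=max(cv2.findContours(m,0,1)[0],key=cv2.contourArea);h=cv2.convexHull(c);r=cv2.minAreaRect(h);print(nm,r)
    return r
roi=np.zeros(t.shape[:2],bool);roi[172:236,242:320]=1
b,g_,r_=[t[...,i].astype(int) for i in range(3)]
m=roi&((r_-b)<25)
cv2.imwrite("pics/m.png",np.hstack([cv2.resize((m[170:240,240:325]*255).astype(np.uint8),None,fx=4,fy=4)]))
r=line_hull(m,"plinth",0)
P=np.array([onz('top',x,0.012) for x in cv2.boxPoints(r)]);print(P.round(4),P.mean(0).round(4))
for i in range(4):
    d=P[(i+1)%4]-P[i];print(np.linalg.norm(d).round(4),np.degrees(np.arctan2(d[1],d[0])).round(2))
roi[:]=0;roi[205:250,378:446]=1
m=roi&((r_-b)<35)&(V>90)
r=line_hull(m,"shaft",0)
c=max(cv2.findContours(m.astype(np.uint8),0,1)[0],key=cv2.contourArea)
roi[:]=0;roi[205:235,440:465]=1
m2=roi&(V<110)
r2=line_hull(m2,"handle",0)
cv2.imwrite("pics/m2.png",cv2.resize(((m*255+m2*120)[200:260,375:470]).astype(np.uint8),None,fx=4,fy=4))
E
```

```text
wood [ 20.9         87.23333333 131.9       ] plinth [[72, 17, 77], [53, 19, 53], [75, 8, 68], [80, 11, 68], [68, 15, 69], [48, 20, 63]]
shaft [[36, 10, 124], [40, 6, 123], [23, 9, 116], [17, 16, 113], [19, 19, 107], [17, 18, 102]] handle [[10, 161, 65], [11, 136, 73], [10, 129, 73], [9, 139, 66]] rest [[14, 137, 80], [14, 138, 116], [13, 141, 125], [13, 141, 128]]
plinth ((280.7113342285156, 203.48480224609375), (61.80918884277344, 47.1452751159668), 3.012787342071533)
[[0.5025 0.2406 0.012 ]
 [0.6336 0.2378 0.012 ]
 [0.626  0.0665 0.012 ]
 [0.4953 0.0719 0.012 ]] [0.5643 0.1542 0.012 ]
0.1312 -1.21
0.1715 -92.55
0.1309 177.65
0.1689 87.55
shaft ((415.24658203125, 224.7551727294922), (17.45220947265625, 63.69355773925781), 78.88695526123047)
handle ((449.0867919921875, 222.29624938964844), (13.760211944580078, 21.070323944091797), 79.3803482055664)
```

View pics/m.png

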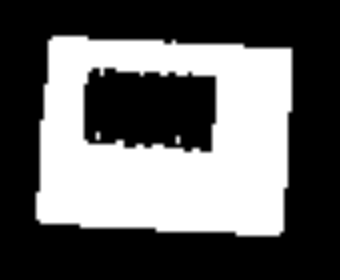

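View pics/m2.png

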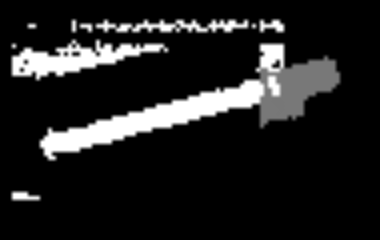

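```bash
python3 - <<'E'
from h import *
t=cv2.imread("pics/top0.png");b,g,r=[t[...,i].astype(int) for i in range(3)];V=t.max(2)
m=((r-b)<35)&(V>90)
pts=[]
for u in range(390,436,2):
    v0=236-(u-388)*0.245
    rr=np.arange(int(v0-6),int(v0+8));w=m[rr,u]
    if w.sum()>1: pts.append((u,rr[w].mean()))
pts=np.array(pts);L=np.array([onz('top',p,.051) for p in pts]);
k=np.polyfit(L[:,1],L[:,0],1);print("axle x=k y+c",k,np.abs(np.polyval(k,L[:,1])-L[:,0]).max())
for nm,uv in(("nose",(386.5,236.7)),("handle end",(459,218))):print(nm,onz('top',uv,.051).round(4))
# collar extreme & scene check
for nm,uv in(("nose",(331-0,0)),):pass
S=lambda x,y:(180+(x-391)/4.6-.4,220+y/4.6-.4)
print("scene nose",onz('scene',S(678,42),.051).round(4),"handle end",onz('scene',S(452,283),.051).round(4),"collar",onz('scene',S(510,220),.051).round(4))
# cheek top corners in scene crop
S=lambda x,y:(295+x/4.6-.4,145+y/4.6-.4)
T=lambda x,y:(240+x/4.5-.4,170+y/4.5-.4)
# near cheek (a, low y): scene corners: left-outer(103,122)? 
for nm,s,tt in(("a near(-x) outer/inner mid",S(110,122),T(262,178)),("a +x",S(178,160),T(263,70)),("b -x",S(222,54),T(68,166)),("b +x",S(296,90),T(74,56))):
    X,e=tri(s,tt);print(nm,X.round(4),round(e,4))
E
```

```text
axle x=k y+c [-0.26870307  0.43908436] 0.0011465038508738923
nose [ 0.4723 -0.1294  0.051 ]
handle end [ 0.5236 -0.3233  0.051 ]
scene nose [ 0.4744 -0.1264  0.051 ] handle end [ 0.5218 -0.3156  0.051 ] collar [ 0.5102 -0.271   0.051 ]
a near(-x) outer/inner mid [0.5337 0.1031 0.1339] 0.0048
a +x [0.5908 0.1008 0.1345] 0.0028
b -x [0.5381 0.2082 0.1323] 0.0008
b +x [0.598  0.2054 0.1327] 0.0029
```

```bash
cat > g.py <<'E'
import sys,numpy as np
from cell import telemetry
from scipy.spatial.transform import Rotation as Ro
o=telemetry.get_obs();p=np.array(o['tool_pos']);R=Ro.from_euler('xyz',o['tool_rot'],degrees=True).as_matrix()
print("t",round(o['time_s'],2),"pos",p.round(4),"rot",np.round(o['tool_rot'],2),"F",np.round(o['force'],2),"T",np.round(o['wrist_torque'],2),"w",round(o['grip_width'],4))
if len(sys.argv)>4:
    x,y,z,yaw=map(float,sys.argv[1:5])
    d=R.T@(np.array([x,y,z])-p)*100
    cur=np.degrees(np.arctan2(R[1,0],R[0,0]));dy=(yaw-cur+180)%360-180
    print("shift cm",d.round(2),"turn rad",round(-np.radians(dy),4), "rows(dist)",round(np.linalg.norm(d)/6.25,1),"rows(turn)",round(abs(dy)/10.7,1))
E
python3 g.py 0.562 0.102 0.19 -2.5
```

```text
t 0.1 pos [ 0.2788 -0.5866  0.2296] rot [ 1.7999e+02  1.0000e-01 -6.4570e+01] F [ 0.42 -0.48  0.11] T [-0.01  0.02 -0.04] w 0.087
shift cm [-50.02 -55.14   4.04] turn rad -1.0833 rows(dist) 11.9 rows(turn) 5.8
```

Request:
{"name": "carry_out", "arguments": {"translation": [[-5,-5.5,0],[-10,-11,0],[-15,-16.5,0],[-20,-22,0],[-25,-27.5,0]], "turn": [-0.18,-0.36,-0.54,-0.72,-0.9], "gripper": [1,1,1,1,1]}}

```text
time_s: 0.72
tool_pos: [0.398, -0.2958, 0.2303]
tool_rot: [180.0, 0.0, -12.7]
force: [1.4, -0.5, 0.2]
grip_width: 0.0869
```

```bash
python3 g.py 0.562 0.102 0.19 -2.5
```

```text
t 0.72 pos [ 0.398  -0.2958  0.2303] rot [ 1.7999e+02  1.0000e-02 -1.2670e+01] F [ 1.45 -0.49  0.16] T [-0.02 -0.15 -0.04] w 0.0869
shift cm [  7.28 -42.41   4.02] turn rad -0.1775 rows(dist) 6.9 rows(turn) 1.0
```

Request:
{"name": "carry_out", "arguments": {"translation": [[1,-6,0],[2,-12,0],[3,-18,0],[4,-24,0],[5,-30,0]], "turn": [-0.04,-0.08,-0.12,-0.16,-0.1775], "gripper": [1,1,1,1,1]}}

```text
time_s: 1.35
tool_pos: [0.5141, -0.0152, 0.2304]
tool_rot: [180.0, -0.0, -2.8]
force: [1.8, -0.6, 0.3]
grip_width: 0.0872
```

```bash
python3 g.py 0.562 0.102 0.165 -2.5
```

```text
t 1.35 pos [ 0.5141 -0.0152  0.2304] rot [ 1.7996e+02 -1.0000e-02 -2.8200e+00] F [ 1.82 -0.59  0.35] T [-0.01 -0.13  0.03] w 0.0872
shift cm [  4.21 -11.95   6.54] turn rad -0.0056 rows(dist) 2.3 rows(turn) 0.0
```

Request:
{"name": "carry_out", "arguments": {"translation": [[2.1,-6,0],[4.2,-11.95,0],[4.2,-11.95,3.3],[4.2,-11.95,6.5],[4.2,-11.95,6.5]], "turn": [-0.005,-0.005,-0.005,-0.005,-0.005], "gripper": [1,1,1,1,1]}}

```text
time_s: 1.98
tool_pos: [0.5596, 0.0999, 0.1627]
tool_rot: [180.0, 0.3, -2.5]
force: [-0.3, -0.2, 0.2]
grip_width: 0.087
```

```bash
python3 - <<'E'
from cell import *
import cv2,numpy as np
s=read_camera("scene")[:,:,::-1];t=read_camera("top")[:,:,::-1]
cv2.imwrite("pics/c1.png",np.hstack([cv2.resize(s[110:240,270:400],None,fx=3,fy=3),cv2.resize(t[140:270,220:350],None,fx=3,fy=3)]))
E
python3 g.py 0.562 0.102 0.165 -2.5
```

```text
t 2.08 pos [0.5619 0.1003 0.1661] rot [-1.7999e+02 -1.0000e-02 -2.5700e+00] F [-0.05  0.02  0.18] T [-0.03 -0.06 -0.02] w 0.0867
shift cm [-0.   -0.17  0.11] turn rad -0.0011 rows(dist) 0.0 rows(turn) 0.0
```

View pics/c1.png

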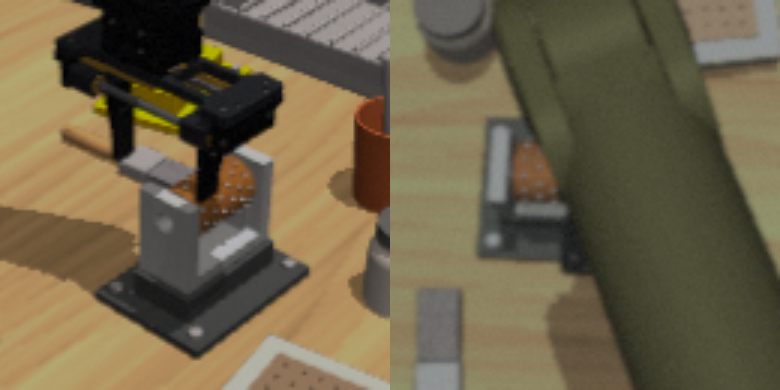

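The scene view shows the open fingers straddling cheek a, with the fingertips near crop pixels (125,150) and (205,195) above its top edge. I'll lower and close gently to centre on the cheek.

Request:
{"name": "carry_out", "arguments": {"translation": [[0,-0.17,2.2],[0,-0.17,4.4],[0,-0.17,4.4],[0,-0.17,4.4]], "turn": [0,0,0,0], "gripper": [1,1,1,0.8], "squeeze": 3}}

```text
time_s: 2.58
tool_pos: [0.563, 0.1022, 0.1234]
tool_rot: [-180.0, -0.2, -2.6]
force: [0.5, 0.9, 0.3]
grip_width: 0.0827
```

```bash
python3 g.py 0.562 0.102 0.122 -2.5
```

```text
t 2.58 pos [0.563  0.1022 0.1234] rot [-1.7998e+02 -1.5000e-01 -2.5700e+00] F [0.5  0.88 0.33] T [ 0.02 -0.11  0.01] w 0.0827
shift cm [-0.1   0.03  0.14] turn rad -0.0012 rows(dist) 0.0 rows(turn) 0.0
```

Request:
{"name": "carry_out", "arguments": {"translation": [[0,0,0],[0,0,0],[0,0,0],[0,0,0]], "turn": [0,0,0,0], "gripper": [0.7,0.6,0.6,0.6], "squeeze": 3}}

```text
time_s: 3.08
tool_pos: [0.564, 0.1021, 0.1222]
tool_rot: [-179.9, -0.3, -2.6]
force: [5.1, 0.3, -2.3]
grip_width: 0.0601
```

```bash
python3 g.py 0.562 0.102 0.122 -2.5
```

```text
t 3.08 pos [0.564  0.1021 0.1222] rot [-179.95   -0.27   -2.57] F [ 5.12  0.28 -2.28] T [ 0.05 -1.21  0.04] w 0.0601
shift cm [-0.19  0.02  0.02] turn rad -0.0012 rows(dist) 0.0 rows(turn) 0.0
```

Request:
{"name": "carry_out", "arguments": {"translation": [[0.2,0,0],[0.2,0,0],[0.2,0,0]], "turn": [0,0,0], "gripper": [0.6,0.6,0.6], "squeeze": 10}}

```text
time_s: 3.45
tool_pos: [0.564, 0.102, 0.1221]
tool_rot: [180.0, -0.0, -2.6]
force: [-0.3, -0.9, 5.8]
grip_width: 0.0603
```

```bash
python3 g.py 0.562 0.102 0.122 -2.5
```

```text
t 3.45 pos [0.564  0.102  0.1221] rot [ 1.7999e+02 -3.0000e-02 -2.5500e+00] F [-0.27 -0.9   5.78] T [-0.06  0.01  0.07] w 0.0603
shift cm [-0.2   0.01  0.01] turn rad -0.0009 rows(dist) 0.0 rows(turn) 0.0
```

Request:
{"name": "carry_out", "arguments": {"translation": [[0,0,0],[0,0,0],[0,-3.5,0],[0,-7,0],[0,-10.4,0]], "turn": [0,0,0,0,0], "gripper": [0.9,0.9,0.9,0.9,0.9], "squeeze": 3}}

```text
time_s: 4.08
tool_pos: [0.5681, 0.2067, 0.1211]
tool_rot: [180.0, 0.0, -2.6]
force: [0.5, -0.2, 0.5]
grip_width: 0.0783
```

Request:
{"name": "carry_out", "arguments": {"translation": [[0,0,0],[0,0,0],[0,0,0],[0,0,0],[0,0,0]], "turn": [0,0,0,0,0], "gripper": [0.9,0.7,0.6,0.6,0.6], "squeeze": 3}}

```text
time_s: 4.7
tool_pos: [0.5686, 0.2044, 0.1213]
tool_rot: [179.9, 0.0, -2.6]
force: [-0.5, -1.7, -0.3]
grip_width: 0.0599
```

```bash
python3 g.py 0.5685 0.206 0.122 -2.5
```

```text
t 4.7 pos [0.5686 0.2044 0.1213] rot [ 1.7991e+02  2.0000e-02 -2.6400e+00] F [-0.52 -1.68 -0.35] T [-0.5  -0.01 -0.06] w 0.0599
shift cm [-0.01 -0.16 -0.07] turn rad -0.0024 rows(dist) 0.0 rows(turn) 0.0
```

Request:
{"name": "carry_out", "arguments": {"translation": [[0,-0.16,0],[0,-0.16,-2.2],[0,-0.16,-4.4],[0,-0.16,-4.4],[0,-0.16,-4.4]], "turn": [0,0,0,0,0], "gripper": [0.8,0.8,0.4,0.0,0.0], "squeeze": 10}}

```text
time_s: 5.32
tool_pos: [0.5681, 0.2075, 0.1647]
tool_rot: [180.0, 0.0, -2.5]
force: [0.2, -1.0, -0.1]
grip_width: 0.0475
```

Request:
{"name": "carry_out", "arguments": {"translation": [[0,0,0],[0,0,0.7],[0,0,1.4],[0,0,1.4],[0,0,1.4]], "turn": [0,0,0,0,0], "gripper": [0,0,0,0,0]}}

```text
time_s: 5.95
tool_pos: [0.5685, 0.2076, 0.1514]
tool_rot: [-180.0, 0.0, -2.5]
force: [-0.4, -0.4, -0.2]
grip_width: 0.0019
```

```bash
python3 g.py 0.5685 0.206 0.14 -2.57
```

```text
t 5.95 pos [0.5685 0.2076 0.1514] rot [-1.80e+02  1.00e-02 -2.55e+00] F [-0.37 -0.39 -0.17] T [ 0.02 -0.13  0.01] w 0.0019
shift cm [0.01 0.16 1.14] turn rad 0.0004 rows(dist) 0.2 rows(turn) 0.0
```

Request:
{"name": "carry_out", "arguments": {"translation": [[0,0.1,0.2],[0,0.1,0.4],[0,0.1,0.6],[0,0.1,0.8],[0,0.1,0.8]], "turn": [0,0,0,0,0], "gripper": [0,0,0,0,0]}}

```text
time_s: 6.58
tool_pos: [0.5683, 0.2065, 0.1433]
tool_rot: [180.0, 0.0, -2.5]
force: [0.3, -0.8, 0.3]
grip_width: 0.0003
```

Request:
{"name": "carry_out", "arguments": {"translation": [[0,0,0.1],[0,0,0.2],[0,0,0.2]], "turn": [0,0,0], "gripper": [0,0,0]}}

```text
time_s: 6.95
tool_pos: [0.5684, 0.2065, 0.1414]
tool_rot: [180.0, 0.0, -2.5]
force: [-0.4, -0.6, 0.1]
grip_width: 0.0004
```

Request:
{"name": "carry_out", "arguments": {"translation": [[0,0,0.1],[0,0,0.2],[0,0,0.2]], "turn": [0,0,0], "gripper": [0,0,0]}}

```text
time_s: 7.32
tool_pos: [0.5685, 0.2066, 0.1413]
tool_rot: [180.0, -0.0, -2.6]
force: [-4.0, -2.8, 8.8]
grip_width: 0.0008
```

Request:
{"name": "carry_out", "arguments": {"translation": [[0,0,0.1],[0,0,0.2],[0,0,0.2]], "turn": [0,0,0], "gripper": [0,0,0]}}

```text
time_s: 7.7
tool_pos: [0.5685, 0.2066, 0.1412]
tool_rot: [179.9, -0.1, -2.6]
force: [-7.0, -3.8, 20.0]
grip_width: 0.0003
```

Request:
{"name": "carry_out", "arguments": {"translation": [[0,0,-3],[0,0,-7],[0,6,-8],[0,12,-8],[0,18,-8]], "turn": [0,0,0,0,0], "gripper": [0,0,0,0.4,0.8]}}

```text
time_s: 8.32
tool_pos: [0.5604, 0.025, 0.2179]
tool_rot: [180.0, -0.1, -2.5]
force: [0.2, 0.2, 0.7]
grip_width: 0.0133
```

```bash
python3 g.py 0.4993 -0.2246 0.12 15.04
```

```text
t 8.32 pos [0.5604 0.025  0.2179] rot [ 1.7997e+02 -7.0000e-02 -2.5200e+00] F [0.23 0.17 0.73] T [-0.02 -0.16 -0.06] w 0.0133
shift cm [-5.02 25.2   9.8 ] turn rad -0.3065 rows(dist) 4.4 rows(turn) 1.6
```

Request:
{"name": "carry_out", "arguments": {"translation": [[-1.2,6,0],[-2.5,12,0],[-3.7,18,0],[-5.0,24,2],[-5.0,25.2,6]], "turn": [-0.08,-0.16,-0.24,-0.3065,-0.3065], "gripper": [0.7,0.7,0.7,0.7,0.7]}}

```text
time_s: 8.95
tool_pos: [0.4986, -0.2292, 0.1584]
tool_rot: [179.7, -0.1, 14.6]
force: [0.0, 1.1, -1.1]
grip_width: 0.0586
```

Request:
{"name": "carry_out", "arguments": {"translation": [[0,0,0],[0,0,0]], "turn": [0,0], "gripper": [0.7,0.7]}}

```text
time_s: 9.2
tool_pos: [0.5005, -0.2213, 0.1588]
tool_rot: [180.0, -0.1, 15.1]
force: [0.3, -0.0, 0.9]
grip_width: 0.0605
```

```bash
python3 - <<'E'
from cell import *
import cv2,numpy as np
s=read_camera("scene")[:,:,::-1];t=read_camera("top")[:,:,::-1]
cv2.imwrite("pics/c2.png",np.hstack([cv2.resize(s[180:310,160:290],None,fx=3,fy=3),cv2.resize(t[160:290,350:480],None,fx=3,fy=3)]))
E
python3 g.py 0.4993 -0.2246 0.04 15.04
```

```text
t 9.3 pos [ 0.501  -0.2214  0.1595] rot [ 1.799e+02 -1.400e-01  1.518e+01] F [ 0.44 -0.18  0.52] T [ 0.03 -0.07  0.05] w 0.0605
shift cm [-0.28  0.24 11.95] turn rad 0.0024 rows(dist) 1.9 rows(turn) 0.0
```

View pics/c2.png

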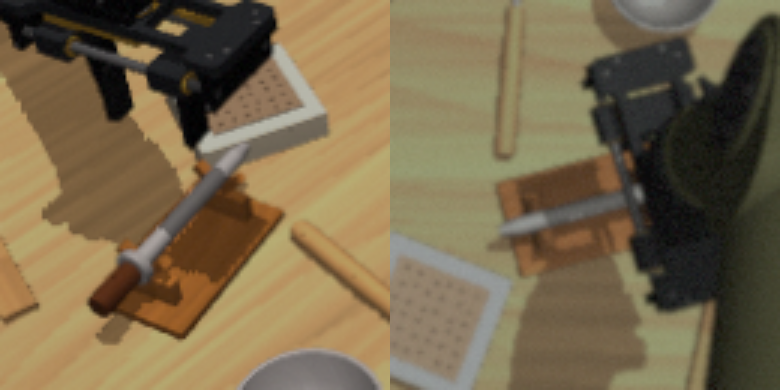

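The gripper hangs over the middle of the axle, with its jaws square to it. The axle is at (235,150)–(100,300) in the left crop and nothing stands under the fingers. Descending now.

Request:
{"name": "carry_out", "arguments": {"translation": [[-0.28,0.24,4],[-0.28,0.24,8],[-0.28,0.24,11],[-0.28,0.24,11.9],[-0.28,0.24,11.9]], "turn": [0,0,0,0,0], "gripper": [0.7,0.7,0.7,0.7,0.7]}}

```text
time_s: 9.93
tool_pos: [0.4982, -0.2255, 0.0395]
tool_rot: [180.0, -0.1, 15.1]
force: [0.0, 0.2, 1.5]
grip_width: 0.0608
```

Request:
{"name": "carry_out", "arguments": {"translation": [[0,0,0],[0,0,0],[0,0,0],[0,0,0],[0,0,0]], "turn": [0,0,0,0,0], "gripper": [0.4,0.2,0.1,0.1,0.1], "squeeze": 5}}

```text
time_s: 10.55
tool_pos: [0.4984, -0.2257, 0.0389]
tool_rot: [180.0, -0.1, 15.0]
force: [6.2, 1.9, 0.6]
grip_width: 0.0183
```

```bash
python3 g.py 0.4993 -0.2246 0.04 15.04
```

```text
t 10.55 pos [ 0.4984 -0.2257  0.0389] rot [ 1.7996e+02 -1.4000e-01  1.5010e+01] F [6.24 1.85 0.63] T [ 0.53 -1.36  0.03] w 0.0183
shift cm [ 0.12 -0.08 -0.11] turn rad -0.0006 rows(dist) 0.0 rows(turn) 0.0
```

Request:
{"name": "carry_out", "arguments": {"translation": [[0.12,0,0],[0.12,0,0],[0.12,0,0],[0.12,0,0]], "turn": [0,0,0,0], "gripper": [0.1,0.1,0.1,0.1], "squeeze": 10}}

```text
time_s: 11.05
tool_pos: [0.4998, -0.2253, 0.0392]
tool_rot: [179.9, -0.1, 15.0]
force: [4.6, 1.4, 1.7]
grip_width: 0.0157
```

```bash
python3 g.py 0.4993 -0.2246 0.04 15.04
```

```text
t 11.05 pos [ 0.4998 -0.2253  0.0392] rot [ 1.7995e+02 -1.5000e-01  1.5040e+01] F [4.64 1.42 1.74] T [ 0.35 -1.21  0.05] w 0.0157
shift cm [-0.03 -0.08 -0.08] turn rad 0.0 rows(dist) 0.0 rows(turn) 0.0
```

Request:
{"name": "carry_out", "arguments": {"translation": [[0.1,0,0],[0.1,0,0],[0.1,0,0]], "turn": [0,0,0], "gripper": [0,0,0], "squeeze": 40}}

```text
time_s: 11.42
tool_pos: [0.4998, -0.2253, 0.039]
tool_rot: [180.0, -0.0, 15.0]
force: [2.8, 1.2, 5.4]
grip_width: 0.0144
```

```bash
python3 g.py 0.4993 -0.2246 0.04 15.04
```

```text
t 11.43 pos [ 0.4998 -0.2253  0.039 ] rot [ 1.7997e+02 -4.0000e-02  1.5020e+01] F [2.8  1.18 5.37] T [ 0.42 -0.81  0.01] w 0.0144
shift cm [-0.04 -0.08 -0.1 ] turn rad -0.0003 rows(dist) 0.0 rows(turn) 0.0
```

Request:
{"name": "carry_out", "arguments": {"translation": [[0,0,-2],[0,0,-4],[0,0,-8],[0,0,-11],[0,0,-11]], "turn": [0,0,0,0,0], "gripper": [0,0,0,0,0]}}

```text
time_s: 12.05
tool_pos: [0.5004, -0.2264, 0.1514]
tool_rot: [179.8, -0.2, 15.0]
force: [-0.1, -0.1, -3.4]
grip_width: 0.0144
```

```bash
python3 - <<'E'
from cell import *
import cv2,numpy as np
s=read_camera("scene")[:,:,::-1];t=read_camera("top")[:,:,::-1]
cv2.imwrite("pics/c3.png",np.hstack([cv2.resize(s[150:310,140:270],None,fx=3,fy=3),cv2.resize(t[140:300,360:490],None,fx=3,fy=3)]))
E
python3 g.py 0.5583 -0.0246 0.14 -2.57
```

```text
t 12.15 pos [ 0.4983 -0.2254  0.1478] rot [-1.7998e+02  9.0000e-02  1.4980e+01] F [-0.    0.17 -4.54] T [-0.02 -0.11 -0.04] w 0.0146
shift cm [ 10.99 -17.85   0.77] turn rad 0.3064 rows(dist) 3.4 rows(turn) 1.6
```

View pics/c3.png

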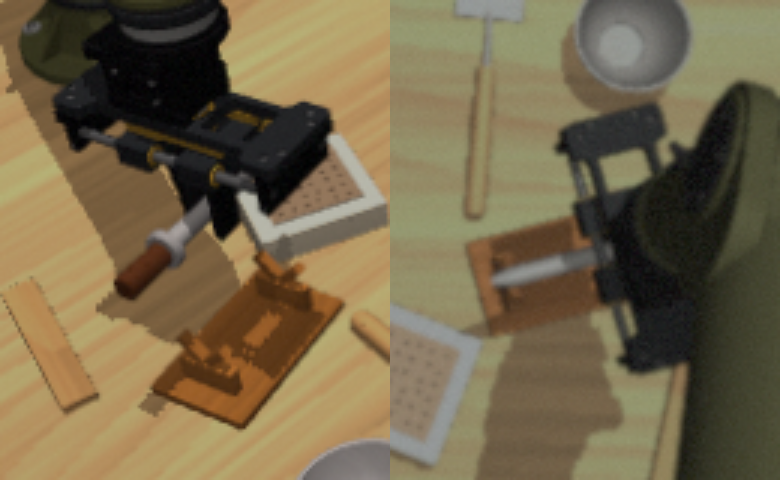

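The axle is out of the V-blocks and hangs level in the fingers, and the wrist torque is near zero, so the grip is at the balance point. I'll carry it to a point in front of the stand.

Request:
{"name": "carry_out", "arguments": {"translation": [[2.7,-4.5,0],[5.5,-9,0],[8.2,-13.4,0],[11,-17.85,0],[11,-17.85,0.8]], "turn": [0.08,0.16,0.24,0.3064,0.3064], "gripper": [0,0,0,0,0]}}

```text
time_s: 12.78
tool_pos: [0.5591, -0.0177, 0.1393]
tool_rot: [-179.8, 0.1, -2.0]
force: [0.3, -0.7, -3.9]
grip_width: 0.0148
```

Request:
{"name": "carry_out", "arguments": {"translation": [[0,0,0],[0,0,0],[0,0,0]], "turn": [0,0,0], "gripper": [0,0,0]}}

```text
time_s: 13.15
tool_pos: [0.5591, -0.0259, 0.1404]
tool_rot: [180.0, 0.0, -2.7]
force: [0.1, -0.1, -2.8]
grip_width: 0.0147
```

```bash
python3 - <<'E'
from cell import *
import cv2,numpy as np
s=read_camera("scene")[:,:,::-1];t=read_camera("top")[:,:,::-1]
cv2.imwrite("pics/c4s.png",s);cv2.imwrite("pics/c4t.png",t)
cv2.imwrite("pics/c4.png",np.hstack([cv2.resize(s[110:240,240:370],None,fx=3,fy=3),cv2.resize(t[130:260,260:390],None,fx=3,fy=3)]))
E
python3 g.py 0.5583 -0.0246 0.0973 -2.57
```

```text
t 13.25 pos [ 0.5594 -0.0254  0.1407] rot [ 1.7998e+02 -1.0000e-02 -2.6300e+00] F [-0.44  0.28 -3.81] T [ 0.06 -0.08  0.03] w 0.0149
shift cm [-0.11 -0.07  4.34] turn rad -0.001 rows(dist) 0.7 rows(turn) 0.0
```

View pics/c4.png

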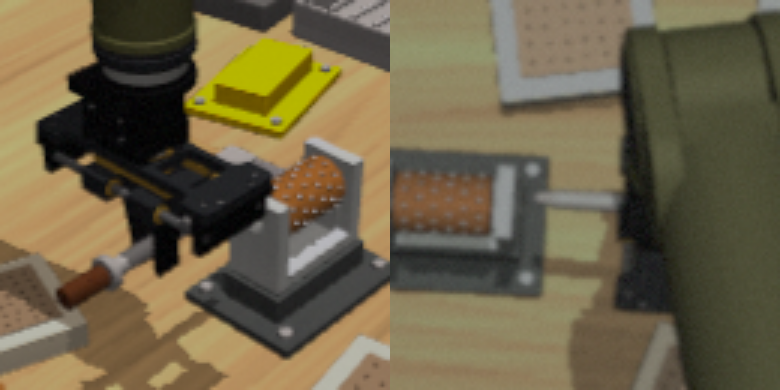

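```bash
python3 - <<'E'
from h import *
u=np.array([.0448,.999,0]);c=np.array([.5594,-.0254,.1527])
for k in(-.1,-.055,.1):print(k,"scene",(proj('scene',c+k*u)-[240,110])*3,"top",(proj('top',c+k*u)-[260,130])*3)
E
```

```text
-0.1 scene [ 61.47547058 301.76854147] top [393.59475747 208.81148168]
-0.055 scene [104.8077233  274.94217662] top [338.02877203 205.80083186]
0.1 scene [238.23309313 192.46836579] top [146.42306238 195.47164168]
```

The nose shows at crop pixel (537,198) in the top view. The prediction was (536,195), so the grip is at the centre and straight. I'll lower to the bore height and align.

Request:
{"name": "carry_out", "arguments": {"translation": [[-0.11,0,2.2],[-0.11,0,4.34],[-0.11,0,4.34],[-0.11,0,4.34],[-0.11,0,4.34]], "turn": [-0.001,-0.001,-0.001,-0.001,-0.001], "gripper": [0,0,0,0,0]}}

```text
time_s: 13.88
tool_pos: [0.5591, -0.0244, 0.0983]
tool_rot: [180.0, -0.1, -2.5]
force: [-0.1, 0.0, -2.8]
grip_width: 0.0145
```

```bash
python3 g.py 0.5583 -0.0246 0.0973 -2.57; python3 g.py 0.5592 -0.0046 0.0973 -2.57
```

```text
t 13.88 pos [ 0.5591 -0.0244  0.0983] rot [ 1.7998e+02 -1.2000e-01 -2.4900e+00] F [-0.07  0.02 -2.78] T [ 0.02 -0.07  0.02] w 0.0145
shift cm [-0.08  0.02  0.1 ] turn rad 0.0014 rows(dist) 0.0 rows(turn) 0.0
t 13.88 pos [ 0.5591 -0.0244  0.0983] rot [ 1.7998e+02 -1.2000e-01 -2.4900e+00] F [-0.07  0.02 -2.78] T [ 0.02 -0.07  0.02] w 0.0145
shift cm [-0.08 -1.98  0.1 ] turn rad 0.0014 rows(dist) 0.3 rows(turn) 0.0
```

Request:
{"name": "carry_out", "arguments": {"translation": [[-0.08,-0.5,0.1],[-0.08,-1,0.1],[-0.08,-1.5,0.1],[-0.08,-1.8,0.1],[-0.08,-1.8,0.1]], "turn": [0,0,0,0,0], "gripper": [0,0,0,0,0]}}

```text
time_s: 14.5
tool_pos: [0.5582, -0.0059, 0.0961]
tool_rot: [-180.0, 0.0, -2.4]
force: [0.1, -0.3, -2.8]
grip_width: 0.0143
```

```bash
python3 g.py 0.5602 0.0174 0.0973 -2.57
```

```text
t 14.5 pos [ 0.5582 -0.0059  0.0961] rot [-180.      0.     -2.45] F [ 0.11 -0.34 -2.81] T [-0.07 -0.1   0.03] w 0.0143
shift cm [ 0.1  -2.34 -0.12] turn rad 0.0021 rows(dist) 0.4 rows(turn) 0.0
```

Request:
{"name": "carry_out", "arguments": {"translation": [[0.08,0,-0.1],[0.08,-0.4,-0.1],[0.08,-0.8,-0.1],[0.08,-1.2,-0.1],[0.08,-1.2,-0.1]], "turn": [0.002,0.002,0.002,0.002,0.002], "gripper": [0,0,0,0,0]}}

```text
time_s: 15.12
tool_pos: [0.5595, 0.0063, 0.0972]
tool_rot: [-180.0, -0.0, -2.5]
force: [0.0, 0.4, -3.2]
grip_width: 0.0148
```

```bash
python3 g.py 0.5602 0.0174 0.0973 -2.57
```

```text
t 15.12 pos [0.5595 0.0063 0.0972] rot [-179.99   -0.     -2.54] F [ 0.02  0.37 -3.16] T [-0.05 -0.08  0.03] w 0.0148
shift cm [ 0.02 -1.11 -0.01] turn rad 0.0005 rows(dist) 0.2 rows(turn) 0.0
```

Request:
{"name": "carry_out", "arguments": {"translation": [[0,-0.3,0],[0,-0.6,0],[0,-0.9,0],[0,-1.2,0],[0,-1.2,0]], "turn": [0,0,0,0,0], "gripper": [0,0,0,0,0]}}

```text
time_s: 15.75
tool_pos: [0.5601, 0.018, 0.0972]
tool_rot: [-180.0, -0.0, -2.6]
force: [-0.2, 0.0, -4.0]
grip_width: 0.0147
```

```bash
python3 g.py 0.5602 0.0174 0.0973 -2.57
```

```text
t 15.75 pos [0.5601 0.018  0.0972] rot [-180.     -0.     -2.56] F [-0.17  0.04 -3.99] T [-0.07 -0.08 -0.01] w 0.0147
shift cm [ 0.02  0.06 -0.01] turn rad 0.0001 rows(dist) 0.0 rows(turn) 0.0
```

Request:
{"name": "carry_out", "arguments": {"translation": [[0,-0.5,0],[0,-1,0],[0,-1.5,0],[0,-2,0],[0,-2.5,0]], "turn": [0,0,0,0,0], "gripper": [0,0,0,0,0]}}

```text
time_s: 16.38
tool_pos: [0.5612, 0.0426, 0.097]
tool_rot: [180.0, 0.0, -2.6]
force: [0.4, -1.9, -5.6]
grip_width: 0.0144
```

```bash
python3 g.py 0.5627 0.075 0.0973 -2.57
```

```text
t 16.38 pos [0.5612 0.0426 0.097 ] rot [ 1.7998e+02  1.0000e-02 -2.6100e+00] F [ 0.38 -1.92 -5.56] T [-0.61 -0.16 -0.01] w 0.0144
shift cm [ 0.   -3.24 -0.03] turn rad -0.0007 rows(dist) 0.5 rows(turn) 0.0
```

Request:
{"name": "carry_out", "arguments": {"translation": [[0,-0.7,0],[0,-1.4,0],[0,-2.1,0],[0,-2.8,0],[0,-3.5,0]], "turn": [0,0,0,0,0], "gripper": [0,0,0,0,0]}}

```text
time_s: 17.0
tool_pos: [0.5628, 0.0782, 0.097]
tool_rot: [-180.0, 0.0, -2.6]
force: [0.4, -1.2, -5.1]
grip_width: 0.0147
```

Request:
{"name": "carry_out", "arguments": {"translation": [[0,0,0],[0,0,0]], "turn": [0,0], "gripper": [0,0]}}

```text
time_s: 17.25
tool_pos: [0.5628, 0.0787, 0.0972]
tool_rot: [-179.9, -0.0, -2.6]
force: [0.9, 2.0, -5.3]
grip_width: 0.0146
```

```bash
python3 g.py 0.5627 0.0772 0.0973 -2.57
```

```text
t 17.25 pos [0.5628 0.0787 0.0972] rot [-1.7993e+02 -1.0000e-02 -2.5500e+00] F [ 0.87  1.99 -5.27] T [ 0.19 -0.18  0.  ] w 0.0146
shift cm [-0.    0.15 -0.01] turn rad 0.0003 rows(dist) 0.0 rows(turn) 0.0
```

Request:
{"name": "carry_out", "arguments": {"translation": [[0,0,0],[0,0,0],[0,0,0],[0,0,0],[0,0,0]], "turn": [0,0,0,0,0], "gripper": [0.2,0.35,0.5,0.7,0.7]}}

```text
time_s: 17.88
tool_pos: [0.5629, 0.0775, 0.0973]
tool_rot: [180.0, -0.0, -2.6]
force: [0.5, 0.4, -0.8]
grip_width: 0.0494
```

```bash
python3 - <<'E'
from cell import *
import cv2,numpy as np
s=read_camera("scene")[:,:,::-1];t=read_camera("top")[:,:,::-1]
cv2.imwrite("pics/c5.png",np.hstack([cv2.resize(s[110:240,240:370],None,fx=3,fy=3),cv2.resize(t[130:260,260:390],None,fx=3,fy=3)]))
E
python3 g.py 0.5593 -0.0003 0.0973 -2.57
```

```text
t 17.98 pos [0.5628 0.0775 0.0972] rot [179.99  -0.    -2.6 ] F [-0.1  -0.3   0.57] T [-0.03 -0.13 -0.05] w 0.0563
shift cm [ 0.    7.79 -0.01] turn rad -0.0006 rows(dist) 1.2 rows(turn) 0.0
```

View pics/c5.png

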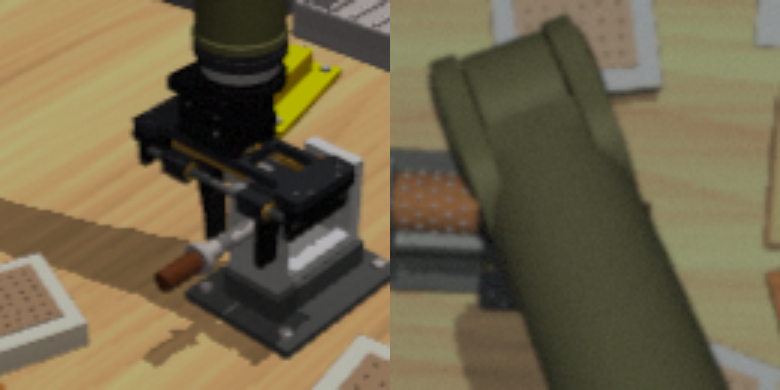

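The axle stays in cheek and roller, nearly level, with its handle at crop pixel (180,270). I'll slide the open jaws back to the handle.

Request:
{"name": "carry_out", "arguments": {"translation": [[0,2,0],[0,4,0],[0,6,0],[0,7.8,0],[0,7.8,0]], "turn": [0,0,0,0,0], "gripper": [0.7,0.7,0.7,0.7,0.7]}}

```text
time_s: 18.6
tool_pos: [0.5593, -0.0023, 0.097]
tool_rot: [180.0, 0.0, -2.8]
force: [0.9, 0.3, -0.1]
grip_width: 0.0613
```

Request:
{"name": "carry_out", "arguments": {"translation": [[0,0,0],[0,0,0],[0,0,0],[0,0,0]], "turn": [0,0,0,0], "gripper": [0.7,0.7,0.7,0.7]}}

```text
time_s: 19.1
tool_pos: [0.5593, -0.0, 0.0971]
tool_rot: [-180.0, -0.0, -2.6]
force: [-0.5, -0.3, 0.7]
grip_width: 0.0613
```

```bash
python3 - <<'E'
from cell import *
import cv2,numpy as np
from h import proj
s=read_camera("scene")[:,:,::-1]
cv2.imwrite("pics/c6.png",cv2.resize(s[140:240,240:360],None,fx=6,fy=6,interpolation=2))
u=np.array([.0448,.999,0]);c=np.array([.5628,.0787,.1093])
for k in(-.1,-.058,-.05,0):print(k,"scene",(proj('scene',c+k*u)-[240,140])*6)
E
python3 g.py 0.5593 -0.0003 0.0973 -2.57
```

```text
-0.1 scene [319.06737332 385.83011264]
-0.058 scene [389.11089894 340.62889252]
-0.05 scene [402.09477292 332.25128368]
0 scene [480.76291515 281.50065502]
t 19.15 pos [ 5.593e-01 -1.000e-04  9.710e-02] rot [180.    -0.    -2.57] F [ 0.67 -0.51 -0.65] T [ 0.02 -0.1  -0.03] w 0.0609
shift cm [ 0.    0.02 -0.02] turn rad -0.0 rows(dist) 0.0 rows(turn) 0.0
```

View pics/c6.png

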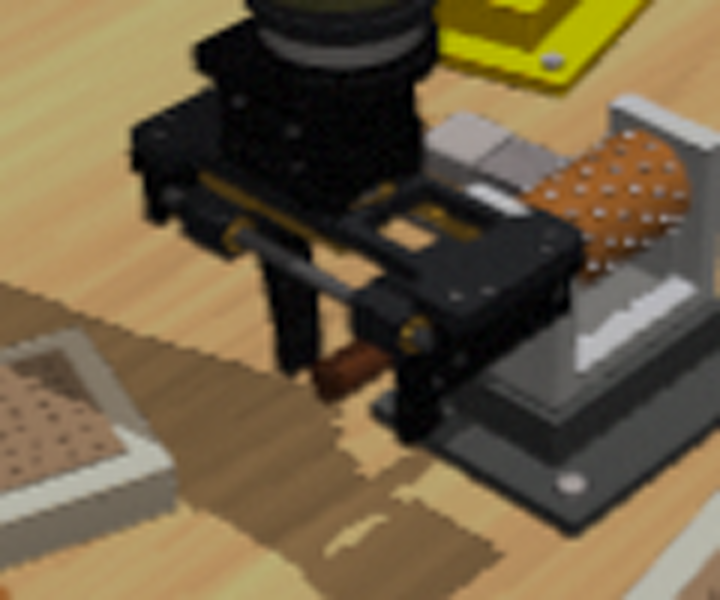

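The handle end shows at (325,385) against a prediction of (319,386), so the axle is still level and the jaws are around the handle. Closing.

Request:
{"name": "carry_out", "arguments": {"translation": [[0,0,0],[0,0,0],[0,0,0],[0,0,0],[0,0,0]], "turn": [0,0,0,0,0], "gripper": [0.4,0.2,0.1,0.1,0.1], "squeeze": 20}}

```text
time_s: 19.77
tool_pos: [0.5593, -0.0004, 0.0971]
tool_rot: [180.0, -0.0, -2.6]
force: [0.2, -1.3, 0.3]
grip_width: 0.0196
```

Request:
{"name": "carry_out", "arguments": {"translation": [[0,0,0],[0,-0.5,0],[0,-1,0],[0,-1.5,0],[0,-2,0]], "turn": [0,0,0,0,0], "gripper": [0,0,0,0,0]}}

```text
time_s: 20.4
tool_pos: [0.5602, 0.0168, 0.0971]
tool_rot: [179.8, 0.0, -2.7]
force: [-0.6, -5.3, 0.7]
grip_width: 0.0191
```

```bash
python3 g.py 0.5602 0.02 0.0973 -2.57
```

```text
t 20.4 pos [0.5602 0.0168 0.0971] rot [ 1.7978e+02  2.0000e-02 -2.7100e+00] F [-0.57 -5.34  0.7 ] T [-1.17  0.   -0.01] w 0.0191
shift cm [-0.01 -0.32 -0.02] turn rad -0.0024 rows(dist) 0.1 rows(turn) 0.0
```

Request:
{"name": "carry_out", "arguments": {"translation": [[0,-0.4,0],[0,-0.8,0],[0,-1.2,0],[0,-1.6,0],[0,-2,0]], "turn": [0,0,0,0,0], "gripper": [0,0,0,0,0]}}

```text
time_s: 21.02
tool_pos: [0.561, 0.0365, 0.0971]
tool_rot: [179.8, 0.0, -2.7]
force: [0.1, -5.1, -0.0]
grip_width: 0.0193
```

```bash
python3 g.py 0.5602 0.04 0.0973 -2.57
```

```text
t 21.02 pos [0.561  0.0365 0.0971] rot [ 1.7976e+02  3.0000e-02 -2.7200e+00] F [ 0.06 -5.12 -0.  ] T [-1.11  0.01  0.05] w 0.0193
shift cm [-0.1  -0.34 -0.02] turn rad -0.0026 rows(dist) 0.1 rows(turn) 0.0
```

Request:
{"name": "carry_out", "arguments": {"translation": [[0,-0.5,0],[0,-1,0],[0,-1.5,0],[0,-2,0],[0,-2.4,0]], "turn": [0,0,0,0,0], "gripper": [0,0,0,0,0]}}

```text
time_s: 21.65
tool_pos: [0.5622, 0.0608, 0.0971]
tool_rot: [179.8, 0.0, -2.7]
force: [-0.5, -5.6, 1.3]
grip_width: 0.0194
```

```bash
python3 - <<'E'
from cell import *
import cv2
s=read_camera("scene")[:,:,::-1]
cv2.imwrite("pics/c7.png",cv2.resize(s[130:230,270:390],None,fx=6,fy=6,interpolation=2))
E
python3 g.py 0.5621 0.0663 0.0973 -2.57
```

```text
t 21.7 pos [0.5621 0.0617 0.0971] rot [ 1.7981e+02  2.0000e-02 -2.6600e+00] F [-0.29 -5.08  0.55] T [-1.08 -0.03  0.03] w 0.0194
shift cm [-0.03 -0.46 -0.02] turn rad -0.0015 rows(dist) 0.1 rows(turn) 0.0
```

View pics/c7.png

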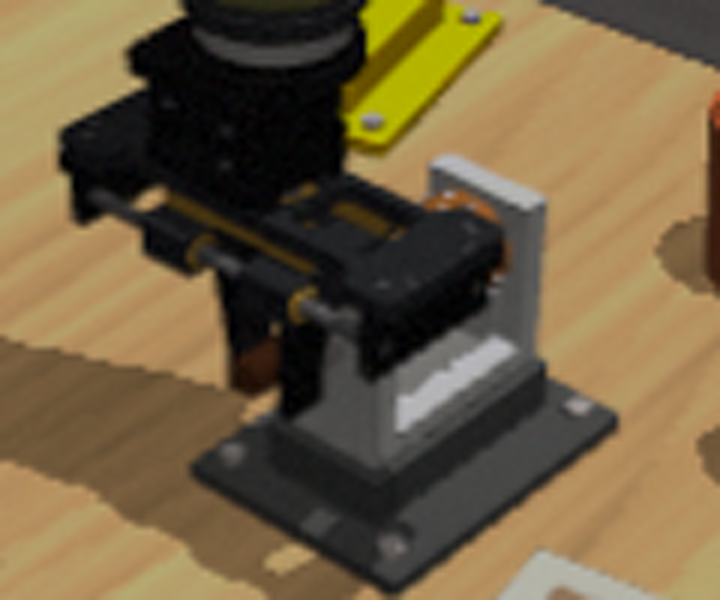

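Request:
{"name": "carry_out", "arguments": {"translation": [[0,-0.2,0],[0,-0.4,0],[0,-0.6,0],[0,-0.6,0]], "turn": [0,0,0,0], "gripper": [0,0,0,0], "squeeze": 30}}

```text
time_s: 22.2
tool_pos: [0.5623, 0.0651, 0.097]
tool_rot: [179.7, 0.1, -2.8]
force: [-1.0, -8.9, 2.5]
grip_width: 0.0191
```

Request:
{"name": "carry_out", "arguments": {"translation": [[0,-0.2,0],[0,-0.4,0],[0,-0.4,0]], "turn": [0,0,0], "gripper": [0,0,0]}}

```text
time_s: 22.58
tool_pos: [0.5623, 0.0651, 0.097]
tool_rot: [179.4, 0.1, -2.9]
force: [-3.1, -15.0, 4.2]
grip_width: 0.0187
```

```bash
python3 g.py 0.5621 0.0663 0.0973 -2.57
```

```text
t 22.57 pos [0.5623 0.0651 0.097 ] rot [ 1.7936e+02  1.2000e-01 -2.8800e+00] F [ -3.14 -14.98   4.17] T [-3.3   0.5   0.12] w 0.0187
shift cm [-0.03 -0.12 -0.03] turn rad -0.0055 rows(dist) 0.0 rows(turn) 0.0
```

Request:
{"name": "carry_out", "arguments": {"translation": [[0,0.3,0],[0,0.5,0],[0,0.5,0],[0,0.5,0],[0,0.5,0]], "turn": [0,0,0,0,0], "gripper": [0,0,0.4,0.7,0.7]}}

```text
time_s: 23.2
tool_pos: [0.5623, 0.0696, 0.0971]
tool_rot: [-180.0, -0.0, -2.5]
force: [0.1, -0.1, -0.4]
grip_width: 0.0418
```

Request:
{"name": "carry_out", "arguments": {"translation": [[0,0.2,0],[0,0.2,-3],[0,0.2,-8],[0,4,-12],[0,9,-12]], "turn": [0,0,0,0,0], "gripper": [0.7,0.7,0.7,0.7,0.7]}}

```text
time_s: 23.82
tool_pos: [0.5607, -0.0202, 0.2213]
tool_rot: [180.0, -0.4, -2.4]
force: [0.5, -0.8, 1.1]
grip_width: 0.0605
```

Request:
{"name": "carry_out", "arguments": {"translation": [[0,6,0],[0,12,0],[0,15,0],[0,15,0]], "turn": [0,0,0,0], "gripper": [0.7,0.7,0.7,0.7]}}

```text
time_s: 24.32
tool_pos: [0.5507, -0.1748, 0.2167]
tool_rot: [180.0, 0.0, -2.9]
force: [0.9, -0.2, -0.0]
grip_width: 0.0611
```

```bash
python3 - <<'E'
from cell import *
import cv2,numpy as np
from h import proj
s=read_camera("scene")[:,:,::-1];t=read_camera("top")[:,:,::-1]
cv2.imwrite("pics/c8s.png",s);cv2.imwrite("pics/c8t.png",t)
cv2.imwrite("pics/c8.png",np.hstack([cv2.resize(s[140:230,290:380],None,fx=4.4,fy=4.4,interpolation=2),cv2.resize(t[160:250,235:325],None,fx=4.4,fy=4.4,interpolation=2)]))
u=np.array([.0448,.999,0]);c0=np.array([.5663,.1542,.1093])
for k in(-.109,-.067,-.059,.059,.091):print(k,"scene",((proj('scene',c0+k*u)-[290,140])*4.4).round(),"top",((proj('top',c0+k*u)-[235,160])*4.4+[396,0]).round())
E
python3 g.py
```

```text
-0.109 scene [ 94. 231.] top [773. 172.]
-0.067 scene [142. 200.] top [700. 168.]
-0.059 scene [151. 195.] top [686. 167.]
0.059 scene [274. 116.] top [481. 156.]
0.091 scene [304.  96.] top [426. 153.]
t 24.43 pos [ 0.5517 -0.1701  0.2171] rot [-179.94    0.     -2.56] F [0.27 0.91 0.48] T [ 0.05 -0.12  0.02] w 0.061
```

View pics/c8.png

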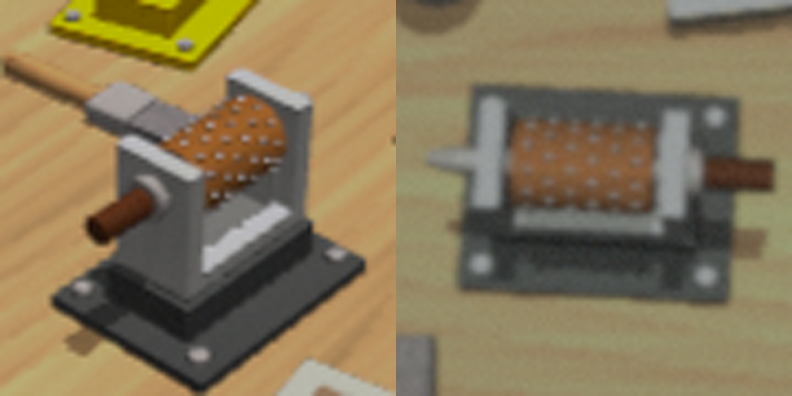

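The axle is through. In the top view its nose tip is at (427,157) and its handle end at (773,175), against (426,153) and (773,172) predicted for a collar fully home. The collar lies flat on the cheek. I'll compare the bystanders with the first picture, then hand in.

```bash
python3 - <<'E'
import cv2,numpy as np
a=cv2.GaussianBlur(cv2.imread("pics/top0.png"),(5,5),0).astype(int);b=cv2.GaussianBlur(cv2.imread("pics/c8t.png"),(5,5),0).astype(int)
for n,(u,v,r) in dict(bat=(321,136,34),bat2=(362,266,34),jar=(240,145,20),bowl=(440,152,26),scraper=(236,272,30),brush=(392,165,40),batten=(457,278,30)).items():
    d=np.abs(a-b)[v-r:v+r,u-r:u+r].max(2);print(n,(d>35).mean().round(3))
from cell import sign_off,telemetry
print(telemetry.get_obs()['time_s']);print(sign_off())
E
```

```text
bat 0.0
bat2 0.009
jar 0.0
bowl 0.726
scraper 0.0
brush 0.204
batten 0.83
24.425
the job is handed in; nothing more can be done
None
```

```bash
python3 -c "
import cv2;cv2.imwrite('pics/c8tt.png',cv2.imread('pics/c8t.png'))"
```

```text
(no output)
```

View pics/c8t.png

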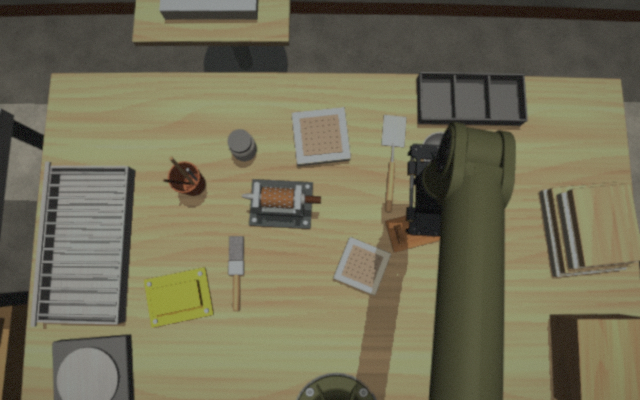

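The axle is threaded through both cheeks and the roller with its collar home, and I handed the job in at 24.4 s. No verdict was reported.

**How it went:** I found the bore line by gripping both cheeks, and its height (109 mm) by touching a cheek's top edge. I then inserted the axle held at its balance point. I let go with the nose about 24 mm past the stand's middle, regrasped it by the handle and pushed until the push force rose to 15 N with no further travel.

**Last checks:**
- **Fit:** In the top view the nose tip and handle end lay within about 1 px, along the axle, of where they should be with the collar home. Sideways they lay within about 1 px.
- **Clearance:** The gripper was open and well clear, with force near zero.
- **Push travel:** The push stopped about 1 mm short of the handle position I had predicted. That is within the camera's uncertainty and the 4 mm allowed.
- **Bystanders:** Both slabs, the jar and the pale-bladed tool by the stand showed no change from the first picture. The image check flagged the bowl, the batten and the other long-handled tool. In the final top view the arm covers the bowl and batten and lies beside that tool, which shows at its old place. I could not confirm the bowl and batten after the last move, but nothing in the run came near them.

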